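# Clamp a stool rail through the guard windows

### The job

Clamp the stool rail in the bench fixture: reach through the window of the yellow guard and press the red lever fully down until it stops, then do the same with the blue lever through the other window, leaving both down. Do not touch the guard, and leave the glue bottle, the tin and the sanding block where they stand.

Things in the scene. Friction and masses are not known exactly. Their poses are not given: they have to be found in the camera images.
- red_lever (a joint): Angle of the red lever about its level hinge, 0 = fully raised, 0.28 = fully down against its stop with the rubber foot on the wood; grows as the paddle is pushed down. Starts between 0 and 0.04. It needs about 4 N straight down on the paddle to move and stays where it is left (no spring).
- red_paddle (a point): Centre of the top of the red plastic paddle, 42 mm along the guard's x, 50 mm along its y, 14 mm thick, at the lever's near end; hinge 110 mm further along the guard's +x. Raised: 12 mm below the deck top, hinge side tipped down. Fully down: 42 mm below the deck top, level, 7 mm further to -x. Under one of the windows (red at either one), up to 22 mm off its centre.
- blue_lever (a joint): Angle of the blue lever about its level hinge, 0 = fully raised, 0.28 = fully down against its stop with the rubber foot on the wood; grows as the paddle is pushed down. Starts between 0 and 0.04. It needs about 4 N straight down on the paddle to move and stays where it is left (no spring).
- blue_paddle (a point): Centre of the top of the blue plastic paddle, 42 mm along the guard's x, 50 mm along its y, 14 mm thick, at the lever's near end; hinge 110 mm further along the guard's +x. Raised: 12 mm below the deck top, hinge side tipped down. Fully down: 42 mm below the deck top, level, 7 mm further to -x. Under one of the windows (red at either one), up to 22 mm off its centre.
- window_left (a point): Centre of the left window (seen from the robot), an open rectangular cutout in the deck, 90 mm along the guard's x and 100 mm along the guard's y, at the height of the deck's top face; deck 4 mm thick. Axes as the guard's.
- window_right (a point): Centre of the right window (seen from the robot), an open rectangular cutout in the deck, 90 mm along the guard's x and 100 mm along the guard's y, at the height of the deck's top face; deck 4 mm thick. Axes as the guard's.
- guard: Fixed yellow guard, clear at its far edge and sides: level deck 220 (x) by 340 mm (y), 4 mm thick, its top 152 mm above the bench. Two windows, 60 mm bar between, 40 mm of deck outside each, 35 mm on the robot's side. Origin: centre of its foot, 15 mm above the bench; x away from the robot, y left, z up; turned up to 0.35 rad about z. Nothing stands above the deck.
- glue: Loose white glue bottle with red cap, 56 mm across, 125 mm tall; origin at the centre of its underside. Bystander.
- tin: Loose tin, 80 mm across, 90 mm tall; origin at the centre of its underside. Bystander.
- sanding_block: Loose cork sanding block, 60 (x) by 110 (y) by 34 mm tall; origin at the centre of its underside. Bystander.

How it is judged:
By the outcome, as a careful person would: the job done as asked, in the order asked, and still so for the second after the job is handed in, with the robot touching nothing.
It also fails if it takes over 45 s, if anything falls off the work surface, if the arm or the gripper's body presses on something with over 40 N, if the wrist force passes 120 N, or if a joint passes its speed limit or range.

### The arm

A 6-joint arm with a two-finger parallel gripper is mounted at the origin on the work surface. World frame = base frame: x ahead of the robot, y to its left, z up, the work surface at z = 0. Lengths are in mm, angles in rad, forces in N, time in s.
With the tool pointing down it reaches from about 300 to 775 mm from the base axis. Payload 14.6 kg.
Tool frame: the origin (TCP) lies at the very end of the fingers, on their centre line; the grasp point (between the pads) lies 19 mm behind it; z points along the fingers, y is the line along which they close (so a half turn about z gives the same grasp; the last joint's range is limited). The gripper opens to 85 mm and grips with 20 to 120 N. Pads are 22 mm wide; open, the fingers measure 114 mm over their backs; the gripper's body (76 mm by 85 mm) begins 54 mm behind the grasp point. The pads swing forward as they close: fully open they stand 13 mm farther back than shut.
Start: joints at [1.258, 0.3, 1.521, -0, 1.321, -0.067], TCP at [133.831, 533.459, 198.881] pointing down, gripper open.
Joint ranges: [-3.03, 3.03], [-0.79, 2.21], [0.23, 2.52], [-1.04, 4.18], [0, 3.07], [-2.55, 2.55]. Speed limits (rad/s): [2.22, 2.22, 2.57, 3.14, 3.14, 3.14].

### API

Orientations are given as a unit quaternion [x, y, z, w].
In Python, from bench import * gives the robot as it stands.
- The arm moves only by the tool apply_moves, never from a script. Its argument "steps" is a list of rows, each a list of 3 entries, a list of its own where there are three numbers: the shift along the tool's x, y, z in cm, then the turn, a rotation vector about the tool's x, y, z in rad, then the closure, from -1 (fully open) to 1 (shut). In form: [[[dx, dy, dz], [rx, ry, rz], claw], ...]. A call has 1 to 20 rows; each row is the pose to reach, as a shift and turn from the pose commanded when the call began, along the tool's axes at that moment; what a row does not reach only later rows make up. A row lasts 1/12 s, in which the tool goes at most 41.7 mm and 7.16 degrees, less where a joint would pass 70% of its speed; a pose out of reach is approached as far as the arm can. A call with a gripper value outside its range is refused whole. The fingers move at their own pace and stop on an object; "squeeze" is the grip in N (left out, the last holds). Time passes only in rows, so rows that repeat a pose let the fingers close. It gives the time, the measured TCP pose, the force, the opening and the grip force at its end, in the units of the state.
- get_obs(): the state, without advancing time (a new reading comes with each control period).
- capture(name): name is "side" or "top"; returns (picture, depth): 384x512x3 uint8, red, green, blue; 384x512 float32, mm along the optical axis (not along the pixel's ray), 0 where there is no reading.
- get_calibration(name): a dict with "fx", "fy", "cx", "cy" (pixels), "R" (3x3) and "t" (3): a world point X has camera coordinates R X + t. Camera axes: x right, y down, z forward; pixel columns grow to the right and rows downward; lengths in mm; the calibration is good to about 2 mm. A picture is of the moment at which its call begins. get_calibration takes no time and is no camera call.
- sign_off(): hands the job in; it is judged then, once.
The state is a dict: "time_s": time; "q": joint angles; "joint_velocities": joint speeds; "joint_efforts": joint torques, N m; "tcp_pos": TCP position; "tcp_rot": TCP orientation; "force": force on the tool from outside, world axes, zero at the start; "moment": the same for the moment, N m; "grip_width": opening from 0.0 (shut) to 1.0 (fully open); "grip_force": force on a finger pad.
Only numpy, scipy, OpenCV 4.12 (cv2) and the standard library are available. Lean on these libraries where they do the work, as an engineer would, in place of code of your own. Each camera call takes 0.05 s, during which the arm holds its last target. There are 200 camera calls.

## Working session

There is one attempt and no reset: what is moved stays moved. The work goes in short steps, Python scripts to look and compute and a tool call to move; the robot and the scene stay as the last step left them, time stands still between calls to the robot, and variables do not carry over. Pictures are saved under pics/ and viewed, at most 10 in all, crops included, and the job is handed in when it is done.

Besides the shell and the picture viewer there is one more tool, called after "Emit:" by a JSON object that holds its "fn" and its "kwargs", one argument or row to a line. apply_moves: Moves the arm, as the interface text tells. Its arguments: {"type":"object","properties":{"steps":{"type":"array","items":{"type":"array"}},"squeeze":{"type":"number"}},"required":["steps"]}

```bash
mkdir -p pics
python3 - <<'E'
from bench import *
import cv2,numpy as np
o=get_obs();print(o)
for n in("top","side"):
    p,d=capture(n);np.savez(f"pics/{n}0.npz",p=p,d=d)
    cv2.imwrite(f"pics/{n}0.png",p[:,:,::-1]);c=get_calibration(n);print(n,c)
E
```

```text
{'time_s': 0.0, 'q': array([ 1.25842026e+00,  3.00458488e-01,  1.52160200e+00,  3.11952703e-05,
        1.32070059e+00, -6.66142110e-02]), 'joint_velocities': array([ 0.00081131,  0.00026081,  0.00072026, -0.00318989,  0.00031059,
        0.00068446]), 'joint_efforts': array([ 9.71021873e-04, -5.43505168e+01, -3.61784649e+01, -5.71254805e-05,
        4.00747304e-03, -7.91074513e-05]), 'tcp_pos': array([133.72878782, 533.20705963, 198.31940741]), 'tcp_rot': array([ 1.22575733e-01,  9.92458991e-01, -5.70906636e-04, -1.24883334e-04]), 'force': array([-0.58064808, -0.08388472, -0.42894364]), 'moment': array([ 0.01993461, -0.01545403, -0.00267597]), 'grip_force': 0.0, 'grip_width': 0.9970664395953122}
top {'fx': 449.1539484636159, 'fy': 449.1539484636159, 'cx': 267.20258573024046, 'cy': 189.58991237711743, 'R': array([[ 2.91029649e-02, -9.99567165e-01,  4.30116816e-03],
       [-9.89870945e-01, -2.94182964e-02, -1.38888721e-01],
       [ 1.38955138e-01, -2.15527813e-04, -9.90298654e-01]]), 't': array([  22.89415568,  541.04700717, 1246.29865903])}
side {'fx': 368.1187689297539, 'fy': 368.1187689297539, 'cx': 258.69927447341973, 'cy': 194.4214110101364, 'R': array([[ 0.76849816, -0.63972748,  0.01262293],
       [-0.37293661, -0.46386114, -0.80358641],
       [ 0.5199316 ,  0.61284712, -0.59505423]]), 't': array([-398.94616526,  291.67153034,  821.49744946])}
```

View pics/top0.png

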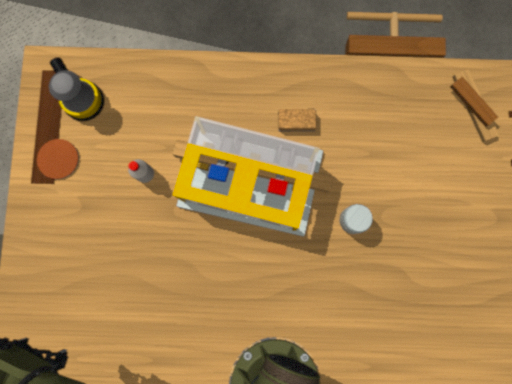

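View pics/side0.png

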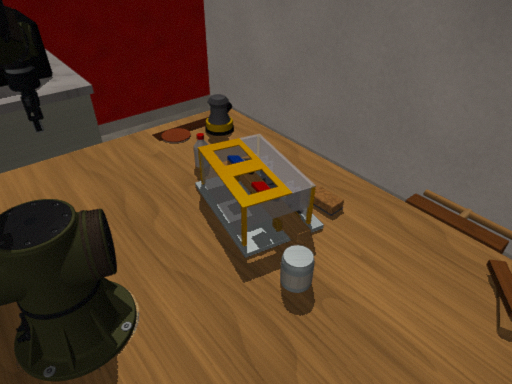

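The top view shows the yellow deck around (248,187), the red paddle at (278,187) in the right window and the blue one at (219,172) in the left. The glue is at (140,171), the tin at (357,220) and the sanding block at (297,120). The side view agrees and shows nothing above the deck.

```bash
cat > h.py <<'E'
from bench import *
import cv2,numpy as np
def ray(n,uv,z):
    c=get_calibration(n);uv=np.atleast_2d(uv).astype(float)
    d=np.c_[(uv[:,0]-c['cx'])/c['fx'],(uv[:,1]-c['cy'])/c['fy'],np.ones(len(uv))]@c['R']
    o=-c['R'].T@c['t'];return o+d*((z-o[2])/d[:,2])[:,None]
def masks(p):
    h=cv2.cvtColor(p,cv2.COLOR_RGB2HSV)
    y=cv2.inRange(h,(22,180,150),(30,255,255))
    r=cv2.inRange(h,(0,200,120),(4,255,255))|cv2.inRange(h,(174,200,120),(180,255,255))
    b=cv2.inRange(h,(105,150,80),(125,255,255))
    return y,r,b
def biggest(m):
    return max(cv2.findContours(m,cv2.RETR_EXTERNAL,cv2.CHAIN_APPROX_NONE)[0],key=cv2.contourArea)
def paddle(n,m,z):
    c=biggest(m);k=np.zeros_like(m);cv2.drawContours(k,[c],-1,255,-1)
    v,u=np.nonzero(k);P=ray(n,np.c_[u,v],z);return P.mean(0),len(u),cv2.minAreaRect(P[:,:2].astype(np.float32)),(u.mean(),v.mean())
E
python3 - <<'E'
from h import *
for n in("top","side"):
    f=np.load(f"pics/{n}0.npz");p,d=f['p'],f['d'];y,r,b=masks(p)
    cs,hi=cv2.findContours(y,cv2.RETR_CCOMP,cv2.CHAIN_APPROX_NONE)
    for c,h in zip(cs,hi[0]):
        if cv2.contourArea(c)>60:
            P=ray(n,c[:,0],152)[:,:2].astype(np.float32)
            print(n,'hole' if h[3]>=0 else 'outer',cv2.contourArea(c),cv2.minAreaRect(P))
    for k,m in(("red",r),("blue",b)):
        print(n,k,paddle(n,m,140))
        c=get_calibration(n);q=paddle(n,m,140)[3];D=d[int(q[1]),int(q[0])]
        print('depth pt',c['R'].T@(np.array([(q[0]-c['cx'])/c['fx']*D,(q[1]-c['cy'])/c['fy']*D,D])-c['t']))
E
```

```text
top outer 6930.0 ((533.6841430664062, 104.34947967529297), (341.6660461425781, 145.51828002929688), 76.99369812011719)
top hole 1384.5 ((523.1797485351562, 24.629886627197266), (107.74771118164062, 95.84107208251953), 77.09895324707031)
top hole 1356.0 ((559.6369018554688, 181.30430603027344), (107.0059585571289, 95.01992797851562), 78.13627624511719)
top red (array([535.08707776,  12.50143677, 140.        ]), 233, ((535.0921020507812, 12.527589797973633), (46.02604293823242, 35.78696823120117), 79.01261138916016), (np.float64(277.30042918454933), np.float64(186.39055793991417)))
depth pt [534.974851    12.51544079 140.6697831 ]
top blue (array([567.3567926 , 170.61603053, 140.        ]), 244, ((567.2899169921875, 170.4638671875), (47.4757194519043, 36.909149169921875), 77.54147338867188), (np.float64(217.78688524590163), np.float64(172.54918032786884)))
depth pt [567.60131856 170.77959949 138.53517619]
side outer 477.5 ((494.7889404296875, 10.492218017578125), (136.73590087890625, 109.05430603027344), 77.06007385253906)
side outer 81.5 ((564.4210815429688, -29.488872528076172), (89.8060531616211, 21.570642471313477), 77.92591094970703)
side red (array([533.16838182,  12.05745764, 140.        ]), 92, ((534.12353515625, 13.733148574829102), (45.66352844238281, 29.5805606842041), 76.4302978515625), (np.float64(260.45652173913044), np.float64(185.34782608695653)))
depth pt [535.50531842  14.72565859 137.44548589]
side blue (array([564.78778344, 171.78422527, 140.        ]), 64, ((565.9915771484375, 173.48529052734375), (41.92189407348633, 29.576316833496094), 76.66571044921875), (np.float64(235.0625), np.float64(158.453125)))
depth pt [564.25514831 171.01471032 140.51500578]
```

Emit:
{"fn": "apply_moves", "kwargs": {
  "steps": [
    [[-51.5,-40.7,0],[0,0,0],1],
    [[-51.5,-40.7,0],[0,0,0],1],
    [[-51.5,-40.7,0],[0,0,0],1],
    [[-51.5,-40.7,0],[0,0,0],1],
    [[-51.5,-40.7,0],[0,0,0],1],
    [[-51.5,-40.7,0],[0,0,0],1],
    [[-51.5,-40.7,0],[0,0,0],1],
    [[-51.5,-40.7,0],[0,0,0],1],
    [[-51.5,-40.7,0],[0,0,0],1],
    [[-51.5,-40.7,0],[0,0,0],1],
    [[-51.5,-40.7,0],[0,0,0],1],
    [[-51.5,-40.7,0],[0,0,0],1],
    [[-51.5,-40.7,0],[0,0,0],1],
    [[-51.5,-40.7,0],[0,0,0],1],
    [[-51.5,-40.7,0],[0,0,0],1],
    [[-51.5,-40.7,0],[0,0,0],1],
    [[-51.5,-40.7,0],[0,0,0],1],
    [[-51.5,-40.7,0],[0,0,0],1],
    [[-51.5,-40.7,0],[0,0,0],1],
    [[-51.5,-40.7,0],[0,0,0],1]
  ]
}}

```text
time_s: 1.77
tcp_pos: [533.8, 14.3, 198.9]
tcp_rot: [0.122, 0.993, 0.0, -0.0]
force: [1.2, -0.3, 0.8]
grip_width: 0.001
grip_force: 0.0
```

Run:
```python
from h import *
p,_=capture("side");cv2.imwrite("pics/s1.png",cv2.resize(p[80:280,160:360,::-1],None,fx=3,fy=3,interpolation=cv2.INTER_CUBIC))
```

```text
(no output)
```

View pics/s1.png

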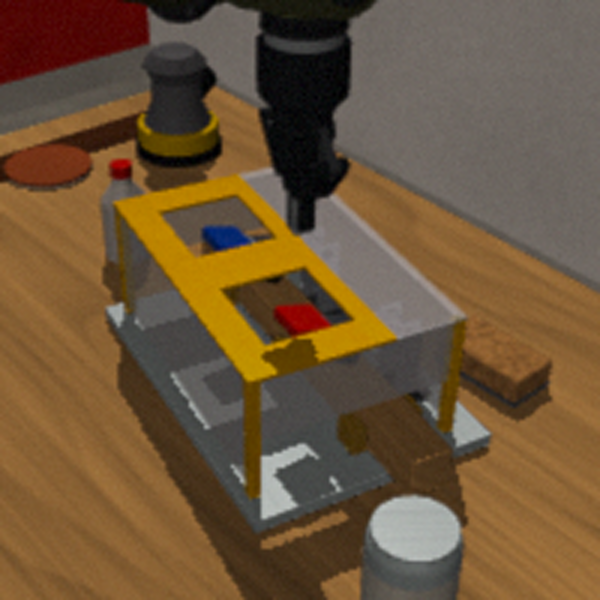

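The crop shows the shut fingertip at (302,230), directly above the red paddle at (302,318), and the window is wide enough for it. I'll go down in stages and watch the force.

Emit:
{"fn": "apply_moves", "kwargs": {
  "steps": [
    [[0.1,0.3,2],[0,0,0],1],
    [[0.2,0.3,4],[0,0,0],1],
    [[0.2,0.3,5],[0,0,0],1],
    [[0.2,0.3,5.5],[0,0,0],1],
    [[0.3,0.3,5.9],[0,0,0],1],
    [[0.3,0.3,6.3],[0,0,0],1],
    [[0.4,0.3,6.7],[0,0,0],1],
    [[0.4,0.3,6.7],[0,0,0],1]
  ]
}}

```text
time_s: 2.48
tcp_pos: [531.0, 17.3, 131.6]
tcp_rot: [0.123, 0.992, -0.0, -0.0]
force: [0.2, 0.3, -0.3]
grip_width: 0.001
grip_force: 0.0
```

Emit:
{"fn": "apply_moves", "kwargs": {
  "steps": [
    [[0.1,0,0.4],[0,0,0],1],
    [[0.2,0,0.8],[0,0,0],1],
    [[0.3,0,1.2],[0,0,0],1]
  ]
}}

```text
time_s: 2.73
tcp_pos: [528.2, 18.0, 119.7]
tcp_rot: [0.123, 0.992, 0.0, 0.0]
force: [0.8, 0.6, 0.2]
grip_width: -0.002
grip_force: 0.0
```

Run:
```python
from h import *
p,_=capture("side");cv2.imwrite("pics/s2.png",cv2.resize(p[120:240,180:330,::-1],None,fx=5,fy=5,interpolation=cv2.INTER_CUBIC))
print(get_obs()['force'])
```

```text
[ 0.0597801  -0.2177271  -1.35058315]
```

View pics/s2.png

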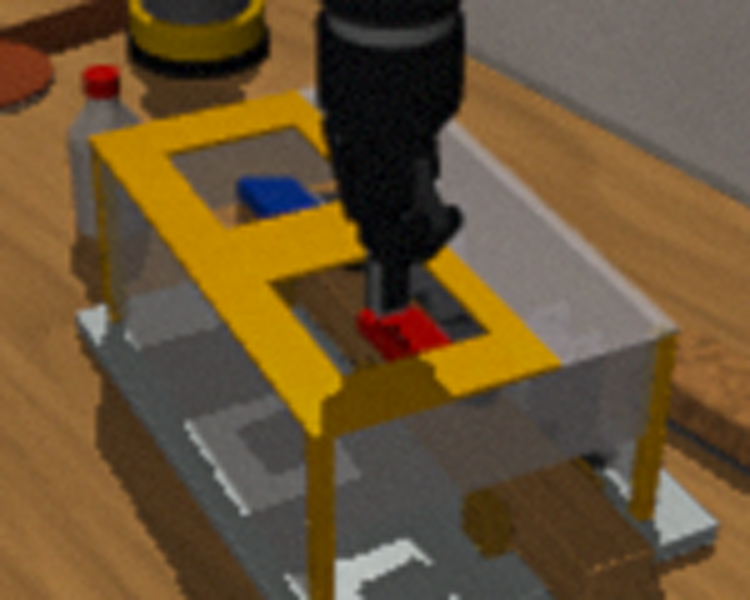

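The crop shows the fingertip at (388,305), meeting the back left corner of the red paddle at (405,330). I'll check numerically whether the paddle has moved.

Run:
```python
from h import *
o=get_obs();X=o['tcp_pos'];print(X)
for n in("top","side"):
    p,d=capture(n);c=get_calibration(n)
    for z in(X,[535,12.5,140],[528,14,110]):
        q=c['R']@z+c['t'];print(n,'proj',q[:2]/q[2]*c['fx']+[c['cx'],c['cy']])
    for i,k in((1,'red'),(2,'blue')):
        for s,P in(('before',np.load(f"pics/{n}0.npz")['p']),('now',p)):
            m=masks(P)[i];q=paddle(n,m,140)
            print(n,k,s,q[0].round(1),q[1],np.round(q[3],1),cv2.boundingRect(biggest(m)))
```

```text
[527.69555656  18.03101585 118.78410422]
top proj [274.95237802 190.21331311]
top proj [277.29978114 186.41842492]
top proj [276.38046025 190.59360411]
top red before [535.1  12.5 140. ] 233 [277.3 186.4] (268, 179, 20, 16)
top red now [579.4 394.7 140. ] 57 [133.3 165.6] (129, 162, 9, 8)
top blue before [567.4 170.6 140. ] 244 [217.8 172.5] (208, 165, 20, 16)
top blue now [567.5 170.5 140. ] 246 [217.8 172.5] (208, 165, 21, 16)
side proj [257.47415361 191.24455464]
side proj [260.84575377 185.02087763]
side proj [258.43471922 194.3762216 ]
side red before [533.2  12.1 140. ] 92 [260.5 185.3] (252, 182, 17, 8)
side red now [538.4   7.6 140. ] 57 [262.9 185.4] (256, 182, 13, 8)
side blue before [564.8 171.8 140. ] 64 [235.1 158.5] (228, 156, 15, 7)
side blue now [564.1 171.4 140. ] 67 [235.  158.6] (228, 156, 15, 7)
```

Run:
```python
from h import *
p,d=capture("side");q=np.load("pics/side0.npz")['p']
a=[cv2.resize(i[165:205,240:280,::-1],None,fx=10,fy=10,interpolation=cv2.INTER_NEAREST) for i in(q,p)]
cv2.imwrite("pics/s3.png",np.hstack(a));np.set_printoptions(linewidth=200)
c=get_calibration("side")
for u in(254,257,260,263,266):
    for v in(174,178,181,184,187,190,193):
        D=d[v,u];print(u,v,(c['R'].T@(np.array([(u-c['cx'])/c['fx']*D,(v-c['cy'])/c['fy']*D,D])-c['t'])).round(),p[v,u])
```

```text
254 174 [514.  17. 183.] [51 51 50]
254 178 [514.  18. 170.] [51 56 52]
254 181 [512.  15. 162.] [64 51 49]
254 184 [521.  25. 143.] [140   4   1]
254 187 [515.  18. 139.] [86  2  3]
254 190 [586. 104.  49.] [81 57 32]
254 193 [579.  96.  45.] [84 57  5]
257 174 [516.   7. 187.] [13 11 10]
257 178 [518.   9. 173.] [ 9  8 13]
257 181 [517.   7. 164.] [17 18 17]
257 184 [528.  20. 142.] [141   7   1]
257 187 [518.   9. 142.] [88  4  5]
257 190 [511.  -0. 141.] [89  5  4]
257 193 [493. -22. 151.] [95 62  0]
260 174 [523.   3. 186.] [ 9 13 11]
260 178 [526.   6. 171.] [ 7  9 11]
260 181 [525.   4. 162.] [34 21 21]
260 184 [537.  18. 139.] [149   0   0]
260 187 [526.   5. 142.] [82  3  1]
260 190 [516.  -7. 142.] [93  7 11]
260 193 [499. -27. 151.] [93 65  0]
263 174 [675. 165.  40.] [53 54 55]
263 178 [677. 168.  22.] [41 41 42]
263 181 [629. 111.  60.] [112  41  19]
263 184 [545.  16. 137.] [146   0   0]
263 187 [536.   4. 138.] [151   8   1]
263 190 [525.  -9. 139.] [113  25   0]
263 193 [503. -34. 154.] [93 62  0]
266 174 [572.  33. 151.] [117  84   0]
266 178 [663. 136.  45.] [55 54 56]
266 181 [660. 132.  36.] [46 46 49]
266 184 [624.  91.  61.] [119  25  16]
266 187 [543.  -1. 137.] [147   0   0]
266 190 [517. -29. 154.] [188 126   0]
266 193 [509. -39. 154.] [108  74   0]
```

View pics/s3.png

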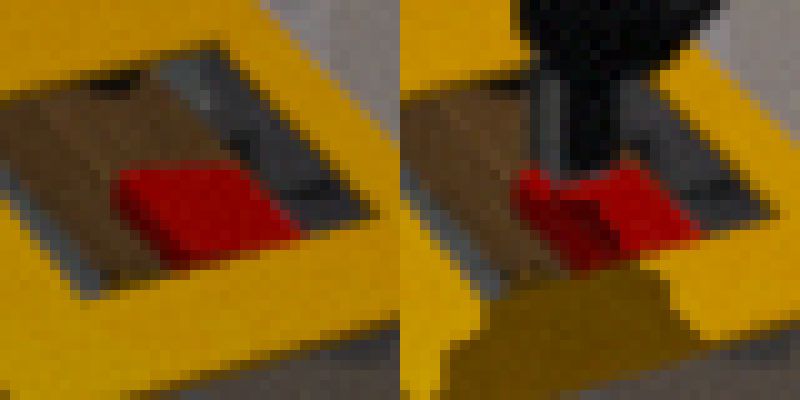

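The crop shows the red paddle unmoved. The visible fingertip ends near (258,183), and depth puts it about 35 mm above the reported TCP. That agrees with the zero force, so there has been no contact yet. I'll go down slowly, using force and vision instead of the reported height.

Emit:
{"fn": "apply_moves", "kwargs": {
  "steps": [
    [[0,0,0.4],[0,0,0],1],
    [[0,0,0.8],[0,0,0],1],
    [[0,0,1.2],[0,0,0],1]
  ]
}}

```text
time_s: 3.18
tcp_pos: [528.3, 18.0, 107.6]
tcp_rot: [0.123, 0.992, 0.0, 0.0]
force: [-1.2, 0.5, 3.5]
grip_width: -0.004
grip_force: 1.4
```

```bash
cat >> h.py <<'E'
def look(name):
    o=get_obs();print(o['tcp_pos'],o['force'],o['time_s'],o['q'].round(3))
    p,d=capture("side");c=get_calibration("side")
    cv2.imwrite(f"pics/{name}.png",cv2.resize(p[145:205,215:295,::-1],None,fx=8,fy=8,interpolation=cv2.INTER_NEAREST))
    for i,k in((1,'red'),(2,'blue')):
        m=masks(p)[i];m[:140]=0;v,u=np.nonzero(m);D=d[v,u]
        P=(np.c_[(u-c['cx'])/c['fx']*D,(v-c['cy'])/c['fy']*D,D]-c['t'])@c['R']
        print(k,len(u),np.median(P,0).round(1),cv2.boundingRect(biggest(m)))
    for u in(254,256,258,260):
        for v in range(178,192,2):
            if p[v,u].max()<60:
                D=d[v,u];print(u,v,(c['R'].T@(np.array([(u-c['cx'])/c['fx']*D,(v-c['cy'])/c['fy']*D,D])-c['t'])).round(),end=';')
E
python3 -c "
from h import *
look('s4')"
```

```text
[528.26362712  18.00239429 107.63961659] [-1.17921842  0.47865249  3.53879185] 3.1833 [-0.035  0.347  1.683  0.     1.111 -1.36 ]
red 36 [541.2   7.4 134.3] (260, 183, 9, 8)
blue 69 [561.6 168.6 142.3] (228, 156, 15, 7)
254 178 [515.  18. 169.];254 180 [514.  17. 164.];254 182 [513.  16. 158.];254 184 [514.  17. 150.];256 178 [516.  11. 173.];256 180 [516.  11. 166.];256 182 [516.  11. 160.];256 184 [515.  10. 154.];256 186 [519.  14. 143.];258 178 [520.   7. 173.];258 180 [519.   6. 167.];258 182 [520.   7. 159.];258 184 [520.   7. 153.];260 178 [526.   7. 170.];260 180 [525.   5. 165.];260 182 [526.   6. 158.];260 184 [525.   4. 153.];
```

Emit:
{"fn": "apply_moves", "kwargs": {
  "steps": [
    [[0,0,0.4],[0,0,0],1],
    [[0,0,0.8],[0,0,0],1],
    [[0,0,1.2],[0,0,0],1],
    [[0,0,1.6],[0,0,0],1]
  ]
}}

```text
time_s: 3.57
tcp_pos: [528.2, 18.0, 91.4]
tcp_rot: [0.123, 0.992, -0.0, -0.0]
force: [-2.0, 0.5, 3.8]
grip_width: -0.002
grip_force: 1.5
```

```bash
python3 -c "
from h import *
look('s5')"
```

```text
[528.16792058  18.0168436   91.44799198] [-2.0171729   0.46733591  3.7572976 ] 3.5667 [-0.035  0.368  1.697  0.     1.077 -1.36 ]
red 16 [543.7  18.7 121.4] (261, 186, 4, 5)
blue 69 [561.  169.3 141.9] (228, 156, 15, 7)
254 178 [511.  13. 173.];254 180 [512.  14. 166.];254 182 [514.  16. 157.];254 184 [514.  16. 151.];254 186 [514.  16. 144.];254 188 [513.  16. 137.];256 178 [512.   7. 176.];256 180 [515.  10. 167.];256 182 [517.  12. 159.];256 184 [514.   9. 154.];256 186 [517.  12. 145.];256 188 [516.  11. 139.];256 190 [516.  10. 133.];258 178 [507.  -9. 187.];258 180 [506. -10. 181.];258 182 [504. -11. 176.];258 184 [519.   6. 154.];258 186 [518.   5. 148.];258 188 [521.   8. 139.];258 190 [521.   8. 132.];260 178 [503. -21. 195.];260 180 [505. -19. 187.];260 182 [526.   6. 158.];260 184 [526.   6. 151.];260 186 [528.   7. 143.];260 188 [525.   4. 139.];
```

View pics/s5.png

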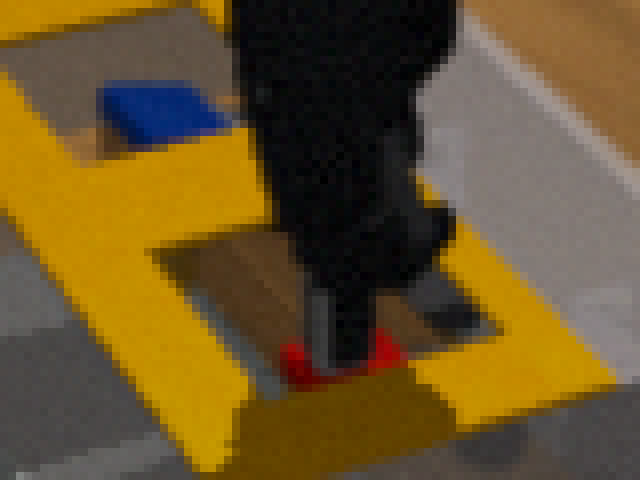

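The crop shows the finger on the red paddle near (345,365) and the paddle going down, with the gripper knuckle still clear above the deck. I'll carry on to the stop.

Emit:
{"fn": "apply_moves", "kwargs": {
  "steps": [
    [[0,0,0.3],[0,0,0],1],
    [[0,0,0.6],[0,0,0],1],
    [[0,0,0.9],[0,0,0],1],
    [[0,0,1.1],[0,0,0],1]
  ]
}}

```text
time_s: 3.95
tcp_pos: [528.1, 18.0, 80.4]
tcp_rot: [0.123, 0.992, -0.0, -0.0]
force: [-2.5, 0.2, 3.1]
grip_width: -0.003
grip_force: 1.4
```

Emit:
{"fn": "apply_moves", "kwargs": {
  "steps": [
    [[0,0,0.15],[0,0,0],1],
    [[0,0,0.3],[0,0,0],1]
  ]
}}

```text
time_s: 4.12
tcp_pos: [528.2, 18.0, 77.7]
tcp_rot: [0.123, 0.992, -0.0, -0.0]
force: [-3.2, 0.0, 3.4]
grip_width: 0.003
grip_force: 1.4
```

Emit:
{"fn": "apply_moves", "kwargs": {
  "steps": [
    [[0,0,0.1],[0,0,0],1],
    [[0,0,0.2],[0,0,0],1]
  ]
}}

```text
time_s: 4.28
tcp_pos: [528.4, 18.0, 77.2]
tcp_rot: [0.123, 0.992, 0.0, 0.0]
force: [-15.8, 1.2, 31.4]
grip_width: -0.006
grip_force: 15.3
```

The red lever is at its stop: 31 N at 77 mm reported. I'll lift clear and move across to blue.

Emit:
{"fn": "apply_moves", "kwargs": {
  "steps": [
    [[0,0,-2],[0,0,0],1],
    [[0,0,-5],[0,0,0],1],
    [[0,0,-9],[0,0,0],1],
    [[0,0,-9.5],[0,0,0],1],
    [[0.8,4,-9.5],[0,0,0],1],
    [[0.8,8,-9.5],[0,0,0],1],
    [[0.8,12,-9.5],[0,0,0],1],
    [[0.8,16,-9.5],[0,0,0],1],
    [[0.8,16,-9.5],[0,0,0],1],
    [[0.8,16,-9.5],[0,0,0],1]
  ]
}}

```text
time_s: 5.12
tcp_pos: [559.5, 176.8, 170.2]
tcp_rot: [0.121, 0.993, -0.0, -0.0]
force: [0.1, -0.4, -0.3]
grip_width: -0.003
grip_force: 0.0
```

```bash
python3 -c "
from h import *
look('s6')"
```

```text
[559.45211546 176.76090209 170.185469  ] [ 0.05648147 -0.37048701 -0.31435892] 5.1167 [ 0.244  0.405  1.448 -0.     1.289 -1.084]
red 22 [536.   31.7 110.4] (250, 189, 13, 5)
blue 66 [562.2 168.5 142.4] (228, 156, 15, 7)
```

View pics/s6.png

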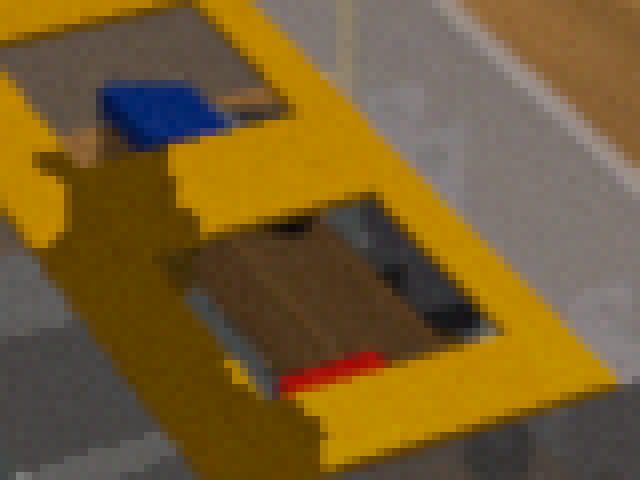

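Red is down: only its far edge shows at (330,370), at z≈110. Blue is still raised at (160,115). Next I press blue.

Emit:
{"fn": "apply_moves", "kwargs": {
  "steps": [
    [[0,0,2],[0,0,0],1],
    [[0,0,4],[0,0,0],1],
    [[0,0,5],[0,0,0],1],
    [[0,0,5.5],[0,0,0],1],
    [[0,0,6],[0,0,0],1],
    [[0,0,6.4],[0,0,0],1],
    [[0,0,6.8],[0,0,0],1]
  ]
}}

```text
time_s: 5.75
tcp_pos: [559.9, 175.0, 103.6]
tcp_rot: [0.123, 0.992, 0.0, 0.001]
force: [-1.8, 1.0, 3.9]
grip_width: -0.001
grip_force: 1.4
```

Emit:
{"fn": "apply_moves", "kwargs": {
  "steps": [
    [[0,0,0.4],[0,0,0],1],
    [[0,0,0.8],[0,0,0],1],
    [[0,0,1.2],[0,0,0],1],
    [[0,0,1.6],[0,0,0],1],
    [[0,0,2.0],[0,0,0],1],
    [[0,0,2.3],[0,0,0],1]
  ]
}}

```text
time_s: 6.25
tcp_pos: [559.3, 175.2, 79.3]
tcp_rot: [0.123, 0.992, -0.0, -0.0]
force: [-2.5, 0.7, 2.7]
grip_width: 0.002
grip_force: 1.4
```

Emit:
{"fn": "apply_moves", "kwargs": {
  "steps": [
    [[0,0,0.1],[0,0,0],1],
    [[0,0,0.25],[0,0,0],1],
    [[0,0,0.4],[0,0,0],1]
  ]
}}

```text
time_s: 6.5
tcp_pos: [559.5, 175.3, 77.2]
tcp_rot: [0.123, 0.992, 0.0, 0.0]
force: [-15.5, -1.6, 29.8]
grip_width: -0.001
grip_force: 15.0
```

Blue is at its stop. I'll lift and move clear so I can check both.

Emit:
{"fn": "apply_moves", "kwargs": {
  "steps": [
    [[0,0,-2],[0,0,0],1],
    [[0,0,-5],[0,0,0],1],
    [[0,0,-9],[0,0,0],1],
    [[0,0,-12],[0,0,0],1],
    [[4,0,-12],[0,0,0],1],
    [[8,0,-12],[0,0,0],1],
    [[12,0,-12],[0,0,0],1],
    [[16,0,-12],[0,0,0],1],
    [[18,0,-12],[0,0,0],1],
    [[18,0,-12],[0,0,0],1],
    [[18,0,-12],[0,0,0],1]
  ]
}}

```text
time_s: 7.42
tcp_pos: [384.8, 219.2, 196.4]
tcp_rot: [0.122, 0.993, 0.0, 0.001]
force: [0.8, 1.0, -0.2]
grip_width: -0.001
grip_force: 0.0
```

Run:
```python
from h import *
look('s7')
p,d=capture("top");cv2.imwrite("pics/t7.png",cv2.resize(p[90:250,110:390,::-1],None,fx=2.8,fy=2.8))
c=get_calibration("top")
for i,k in((1,'red'),(2,'blue')):
    m=masks(p)[i];m[:,:180]=0;v,u=np.nonzero(m);D=d[v,u]
    P=(np.c_[(u-c['cx'])/c['fx']*D,(v-c['cy'])/c['fy']*D,D]-c['t'])@c['R'] if len(u) else 0
    print(k,len(u),np.median(P,0) if len(u) else '')
```

```text
[384.77171094 219.22850072 196.3811875 ] [ 0.8293252   0.96487557 -0.18486942] 7.4167 [ 0.435  0.06   1.81  -0.     1.27  -0.891]
red 22 [535.2  31.5 110.7] (250, 189, 13, 5)
  return _methods._mean(a, axis=axis, dtype=dtype,
  ret = um.true_divide(
Traceback (most recent call last):
  File "h.py", line 25, in look
    print(k,len(u),np.median(P,0).round(1),cv2.boundingRect(biggest(m)))
                                                            ~~~~~~~^^^
  File "h.py", line 14, in biggest
    return max(cv2.findContours(m,cv2.RETR_EXTERNAL,cv2.CHAIN_APPROX_NONE)[0],key=cv2.contourArea)
ValueError: max() iterable argument is empty
```

Run:
```python
from h import *
p,d=capture("top");cv2.imwrite("pics/t8.png",cv2.resize(p[90:250,110:390,::-1],None,fx=2.8,fy=2.8))
c=get_calibration("top")
for i,k in((1,'red'),(2,'blue')):
    m=masks(p)[i];m[:,:180]=0;v,u=np.nonzero(m)
    if len(u):
        D=d[v,u];P=(np.c_[(u-c['cx'])/c['fx']*D,(v-c['cy'])/c['fy']*D,D]-c['t'])@c['R'];print(k,len(u),np.median(P,0))
```

```text
red 229 [530.25836555  14.64894432 108.48347581]
blue 249 [563.04035882 172.45912342 108.4090731 ]
```

View pics/t8.png

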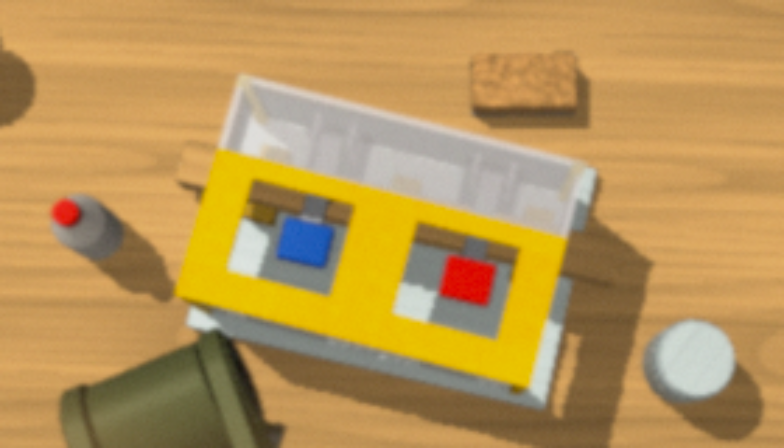

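The top view shows both paddles fully down, blue at (306,242) and red at (468,280), both at z≈109 mm. The glue, tin and block haven't moved, and the arm is clear.

```bash
python3 -c "
from bench import *
print(sign_off())"
```

```text
the job is handed in; nothing more can be done
None
```

I pressed the red lever and then the blue lever fully down against their stops (about 30 N on each), didn't touch the guard or move the bystanders as far as the forces and final picture show, and handed the job in after about 7.5 s; the visible fingertip was about 32 mm higher than the reported TCP, so I set the depth by force and camera.

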